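# Lock the stop block of the slicing guide with its spring clip

### The arm

A 6-joint arm with a two-finger parallel gripper is mounted at the origin on a cart in front of the work surface, level with it; the furniture and walls round the work are solid. World frame = base frame: x ahead of the robot, y to its left, z up, the work surface at z = 0. Lengths are in m, angles in rad, forces in N, time in s.
With the tool pointing down it reaches from about 0.325 to 0.9 m from the base axis. Payload 3.5 kg.
Tool frame: the origin (TCP) lies on the centre line of the jaws, within the pads' length; the fingertips stand 17 mm ahead of it and the grasp point (between the pads) lies 2 mm behind it; z points along the fingers, y is the line along which they close (so a half turn about z gives the same grasp; the last joint's range is limited). The gripper opens to 85 mm and grips with 20 to 120 N. Pads are 22 mm wide; open, the fingers measure 114 mm over their backs; the gripper's body (76 mm by 85 mm) begins 54 mm behind the grasp point. The pads swing forward as they close: fully open they stand 13 mm farther back than shut.
Start: joints at [1.155, 0.276, -0.026, 1.268, 0, 1.467], TCP at [0.192, 0.595, 0.248] pointing down, gripper open.
Joint ranges: [-3.12, 3.12], [-0.85, 1.88], [-1.08, 1.24], [-1.95, 2.15], [-1.57, 1.53], [-3.14, 3.14]. Speed limits (rad/s): [2.57, 2.57, 3.14, 3.14, 3.14, 3.14].

### API

Orientations are given as a 3x3 rotation matrix whose columns are the frame's x, y, z axes.
In Python, from plant import readout, optics, arm, spotter gives the robot as it stands. The module is installed in compiled form; this text tells all that it offers.
- The arm moves only by the tool jog_arm, never from a script. Its argument "series" is a list of rows, each a list of 3 entries, a list of its own where there are three numbers: the opening, from 0 (shut) to 1 (fully open), then the shift along the tool's x, y, z in m, then the turn about the tool's z in degrees. In form: [[grip, [x, y, z], roll], ...]. A call has 1 to 20 rows; each row is the pose to reach, as a shift and turn from the pose commanded when the call began, along the tool's axes at that moment; what a row does not reach only later rows make up. A row lasts 1/10 s, in which the tool goes at most 50 mm and 8.59 degrees, less where a joint would pass 70% of its speed; a pose out of reach is approached as far as the arm can. A call with a gripper value outside its range is refused whole. The fingers move at their own pace and stop on an object; "grip_force" is the grip in N (left out, the last holds). Time passes only in rows, so rows that repeat a pose let the fingers close. It gives the time, the measured TCP pose, the force, the opening and the grip force at its end, in the units of the state.
- readout.read_state(): the state, without advancing time (a new reading comes with each control period).
- optics.camera(name): name is "scene" or "top" or "wrist"; returns a dict with "color" (400x640x3 uint8, red, green, blue), "fx", "fy", "cx", "cy" (pixels), "distortion" ([k1, k2, p1, p2, k3] as OpenCV has them; the pictures are not rectified), "R" (3x3) and "t" (3): a world point X has camera coordinates R X + t; the wrist camera has in their place "hand_eye" (4x4, takes a point from camera to tool coordinates, whose origin is the TCP and whose axes are the flange's). Camera axes: x right, y down, z forward; pixel columns grow to the right and rows downward; lengths in m; the calibration is good to about 2 mm. A picture is of the moment at which its call begins: read the wrist's pose just before it. There is no depth.
- arm.hand_in(): hands the job in; it is judged then, once.
Trained networks look in the newest picture that a camera, given by its name, has taken for a name from the list of things; names that differ only in an ending like _2 or _b are one class to them, and where a whole thing is asked for, a point or a joint stands for the part that bears it (a point fixed in the world has none). Each returns a list of dicts, best first, with "confidence" (0 to 1); they miss things now and then, are a little off and sometimes report something else, mostly with a low value. They report only what shows in the picture. A call takes as long as a camera call.
- spotter.regions_of(label, camera): "pixels" (400x640 bool, what is visible of it) and "box" ([left, top, right, bottom] in pixels, round what is visible of it).
The state is a dict: "time": time; "joint_pos": joint angles; "dq": joint speeds; "tau": joint torques, N m; "ee_pos": TCP position; "eef_rot": TCP orientation; "wrist_force": force on the tool from outside, world axes, zero at the start; "ft_torque": the same for the moment, N m; "grip_width": finger opening in m; "gripper_force": force on a finger pad.
Only numpy, scipy, OpenCV 4.12 (cv2) and the standard library are available. Lean on these libraries where they do the work, as an engineer would, in place of code of your own. Each camera call takes 0.05 s, during which the arm holds its last target. There are 200 camera calls.

### The job

Set up the bread-slicing guide: put the dark wooden stop block flat on the guide board with its long hole over the steel stud, then push the spring clip sideways into the stud's groove, above the block, until its legs snap past and the stud is fully home against the clip's tongue, and let go. The stud may be clamped anywhere along its slot, so feel for it, and never shove the clip against the stud with more than 20 N. Leave the other kitchen things where they are.

Things in the scene. Friction and masses are not known exactly. Their poses are not given: they have to be found in the camera images.
- board: Slicing guide: pale wooden board, 220 x 130 mm (its x, y), 22 mm thick, fixed to the worktop; origin under its centre, z up. On its +x end stand dark posts (x = 80 to 103 mm, y = +-53 mm), 45 mm tall over the board. An upright steel stud stands at y = 0 in a slot along x, clamped at an unreported place: its axis is anywhere from x = -25 to +25 mm.
- slot_mid (a point): Middle of the stud's slot, on the board's top face at board x = y = 0. The stud's heights over this face: shank 17 mm diameter up to 24.5 mm, groove 13 mm diameter from 24.5 to 35.5 mm, head 17 mm diameter up to its bevelled tip at 44.5 mm. The stud does not give way at 20 N.
- stop_block: Loose dark wooden block, 150 x 50 x 24 mm (x, y, z), 0.11 to 0.23 kg, lying flat; origin under its centre. A 71 x 21 mm hole (x, y) goes down through its centre: with its x along the board's x (either way round) and centred on slot_mid it passes over the stud wherever that is clamped. On the board, its top is 24 mm over slot_mid.
- clip: Loose steel hairpin spring clip, 90 g, lying flat. Origin: in the plane of its underside, where the stud's axis is when the clip is home. Push it along its +x, underside about 3 mm over the block. Force grows to about 6 to 13 N till the narrowest point passes, drops to about 0 for about 4 mm, then rises steeply as the tongue meets the stud: home. Friction can hold it short of home.
- leg_l (a joint): Outward spread of the clip's +y leg, rad, about its root at clip x = -26 mm: 0 when free, about 0.04 to 0.05 as its narrowest point passes the groove, about 0.005 when home. Spring 6 N m/rad.
- leg_r (a joint): The same for the clip's -y leg.
- jam_dark: Bystander: jar of dark jam with black cap, 55 mm diameter, 72 mm tall; origin under its centre.
- jam_small: Bystander: jar of pale jam with black cap, 56 mm diameter, 76 mm tall; origin under its centre.
- pepper_mill: Bystander: pale wooden pepper mill, 58 mm diameter, 146 mm tall; origin under its centre.
- mug: Bystander: speckled white mug, 90 x 122 x 88 mm; origin under its centre.
- tin: Bystander: low food tin, 75 mm diameter, 58 mm tall; origin under its centre.
- lemon: Bystander: lemon, 72 x 57 x 58 mm; origin under its centre.
- clip_tab (a point): Centre of the clip's red grip tab, at clip x = -40 mm, z = 18 mm: tab 24 mm long in x, 12 mm thick in y, 36 mm tall, standing from the clip's underside. Before it lies a cross bar (x = -30 to -22 mm, 26 mm wide, 7 mm high).
- clip_mouth (a point): Between the leg tips, at clip x = 22 mm, z = 3.5 mm. Legs: 6 mm round wire, z = 0.5 to 6.5 mm; 18 mm clear and 30 mm over all at the tips, 9.2 mm clear at the narrowest (x = 6.5 mm), 13.2 mm clear in the pocket at x = 0. A stop tongue between the legs ends at x = -6.5 mm and meets the groove when home.

How it is judged:
On the way, in this order (a step that is already met when the one before it is completed fails the run):
1. the stop block lies flat on the board over the stud (z of stop_block in the frame of board between 0.019 and 0.0255 m and horizontal distance between stop_block and slot_mid below 0.02 m and angle between the x axis of stop_block and the x axis of board, either way round below 0.2 rad and angle between stop_block's own z axis and vertical below 0.06 rad and contact force between the fingers and stop_block below 0.5 N), for 0.2 s.
2. both legs of the clip are spread over the stud's groove, with the block under it (value of joint each of leg_l, leg_r above 0.02 rad and value of joint any of leg_l, leg_r above 0.034 rad and z of stop_block in the frame of board between 0.019 and 0.0255 m and horizontal distance between stop_block and slot_mid below 0.02 m and angle between the x axis of stop_block and the x axis of board, either way round below 0.2 rad and angle between stop_block's own z axis and vertical below 0.06 rad and horizontal distance between clip and slot_mid below 0.05 m and z of clip in the frame of board above 0.043 m).
At the end, for the whole second after the job is handed in: Block flat on the board (origin 19-25.5 mm up, within 20 mm of slot_mid, 0.2 rad of board x, tilt < 0.06); clip in the groove on the stud, legs spread under 0.022 rad, origin within 29 mm of slot_mid and 43-51 mm over the board's underside, tilt < 0.15, pressing on the stud; both at rest (z of stop_block in the frame of board between 0.019 and 0.0255 m and horizontal distance between stop_block and slot_mid below 0.02 m and angle between the x axis of stop_block and the x axis of board, either way round below 0.2 rad and angle between stop_block's own z axis and vertical below 0.06 rad and value of joint each of leg_l, leg_r below 0.022 rad and horizontal distance between clip and slot_mid below 0.029 m and z of clip in the frame of board between 0.043 and 0.051 m and angle between clip's own z axis and vertical below 0.15 rad and contact force between clip and board above 0.1 N and linear speed of each of clip, stop_block below 0.02 m/s); the robot touches nothing.
It fails at once if the clip is forced against the stud or board with more than 20 N (contact force between clip and board above 20 N).
It fails at once if a bystander is moved by more than 30 mm (distance of any of jam_dark, jam_small, pepper_mill, mug, tin, lemon from where it was at the start of the episode above 0.03 m).
It also fails if it takes over 72 s, if anything falls off the work surface, if the arm or the gripper's body presses on something with over 40 N, if the wrist force passes 120 N, or if a joint passes its speed limit or range.

## Working session

There is one attempt and no reset: what is moved stays moved. The work goes in short steps, Python scripts to look and compute and a tool call to move; the robot and the scene stay as the last step left them, time stands still between calls to the robot, and variables do not carry over. Pictures are saved under pics/ and viewed, at most 10 in all, crops included, and the job is handed in when it is done.

Besides the shell and the picture viewer there is one more tool, called as name(argument=value, ...), one argument or row to a line, values as JSON. jog_arm: Moves the arm, as the interface text tells. Its arguments: {"type":"object","properties":{"series":{"type":"array"},"grip_force":{"type":"number"}},"required":["series"]}

```bash
mkdir -p pics
cat > h.py <<'E'
import numpy as np, cv2
from plant import readout, optics, arm, spotter
def cam(n):
    s=readout.read_state(); c=optics.camera(n)
    K=np.array([[c['fx'],0,c['cx']],[0,c['fy'],c['cy']],[0,0,1.]]); D=np.array(c['distortion'],float)
    if 'R' in c: R=np.array(c['R']);t=np.array(c['t'])
    else:
        T=np.array(c['hand_eye']); W=np.eye(4); W[:3,:3]=s['eef_rot']; W[:3,3]=s['ee_pos']
        M=np.linalg.inv(W@T); R=M[:3,:3]; t=M[:3,3]
    return dict(img=c['color'],K=K,D=D,R=R,t=t)
def px2plane(c,uv,z):
    p=cv2.undistortPoints(np.array(uv,float).reshape(-1,1,2),c['K'],c['D']).reshape(-1,2)
    d=np.c_[p,np.ones(len(p))]@c['R']; o=-c['R'].T@c['t']
    return o+d*((z-o[2])/d[:,2])[:,None]
def proj(c,X):
    return cv2.projectPoints(np.array(X,float).reshape(-1,1,3),cv2.Rodrigues(c['R'])[0],c['t'],c['K'],c['D'])[0].reshape(-1,2)
def save(c,n,box=None,s=1):
    im=c['img'][:,:,::-1]
    if box: im=im[box[1]:box[3],box[0]:box[2]]
    cv2.imwrite('pics/'+n,cv2.resize(im,None,fx=s,fy=s,interpolation=cv2.INTER_CUBIC))
E
python3 - <<'E'
from h import *
np.set_printoptions(precision=4,suppress=True)
s=readout.read_state(); print(s)
for n in ['top','scene']:
    c=cam(n); save(c,n+'0.png'); print(n,-c['R'].T@c['t'])
    for l in ['board','stop_block','clip','clip_tab','jam_dark','jam_small','pepper_mill','mug','tin','lemon']:
        for r in spotter.regions_of(l,n)[:2]:
            m=r['pixels']; ys,xs=np.nonzero(m); 
            print(l,round(r['confidence'],2),r['box'],m.sum(),px2plane(c,[[xs.mean(),ys.mean()]],0.02)[0][:2])
E
```

```text
{'time': 0.0, 'joint_pos': array([ 1.1546,  0.2771, -0.0279,  1.268 , -0.    ,  1.4674]), 'dq': array([ 0.0017, -0.0003, -0.    ,  0.0001, -0.001 , -0.0011]), 'tau': array([  0.0015, -44.5507,  29.5205,   0.0164,   0.0001,   0.    ]), 'ee_pos': array([0.192 , 0.594 , 0.2471]), 'eef_rot': array([[-0.9515,  0.3078, -0.0009],
       [ 0.3078,  0.9515, -0.002 ],
       [ 0.0002, -0.0022, -1.    ]]), 'wrist_force': array([-0.3685,  0.4524,  0.2068]), 'ft_torque': array([-0.0033, -0.0192, -0.014 ]), 'gripper_force': 0.0, 'grip_width': 0.08544642942017504}
top [ 0.4603 -0.0141  1.0065]
board 0.88 [262.2, 159.6, 330.5, 261.6] 4773 [0.534  0.0208]
stop_block 0.82 [198.6, 212.5, 235.3, 276.0] 1187 [0.4407 0.221 ]
stop_block 0.73 [386.8, 228.0, 403.8, 258.4] 167 [ 0.4425 -0.2076]
clip 0.56 [384.8, 230.8, 405.9, 261.2] 236 [ 0.4485 -0.2102]
clip_tab 0.63 [389.9, 240.8, 399.8, 257.7] 125 [ 0.4385 -0.2078]
jam_dark 0.65 [405.6, 118.3, 432.5, 142.3] 538 [ 0.7346 -0.2765]
jam_small 0.7 [426.7, 145.7, 454.4, 170.7] 550 [ 0.6638 -0.3282]
pepper_mill 0.71 [219.0, 98.4, 251.6, 132.9] 754 [0.7676 0.1848]
mug 0.98 [170.1, 110.9, 219.1, 154.4] 1432 [0.7262 0.294 ]
tin 0.92 [369.2, 107.4, 403.8, 144.7] 924 [ 0.7427 -0.1911]
lemon 0.94 [428.5, 261.8, 453.8, 298.5] 543 [ 0.3674 -0.3258]
scene [ 0.0693 -0.0479  0.9906]
board 0.65 [282.2, 173.1, 338.2, 253.0] 3481 [0.529  0.0234]
stop_block 0.82 [211.3, 212.4, 248.7, 267.7] 1047 [0.436  0.2216]
clip 0.48 [385.0, 239.8, 399.8, 260.0] 129 [ 0.4432 -0.2046]
clip_tab 0.73 [386.5, 237.7, 402.0, 263.9] 184 [ 0.4445 -0.206 ]
jam_dark 0.74 [403.1, 145.2, 420.9, 170.0] 381 [ 0.7425 -0.2738]
jam_small 0.85 [420.3, 167.4, 444.6, 196.9] 425 [ 0.6696 -0.3249]
pepper_mill 0.89 [253.3, 114.3, 275.1, 159.6] 662 [0.7891 0.189 ]
mug 0.64 [209.1, 128.6, 249.1, 166.6] 969 [0.7413 0.2966]
tin 0.86 [372.2, 140.8, 397.3, 172.0] 661 [ 0.7463 -0.1865]
lemon 0.78 [424.0, 266.5, 446.4, 296.2] 455 [ 0.373  -0.3233]
```

Run:
```python
from h import *
c=cam('top'); save(c,'top1.png',(160,130,480,330),2.5)
```

```text
(no output)
```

View pics/top1.png

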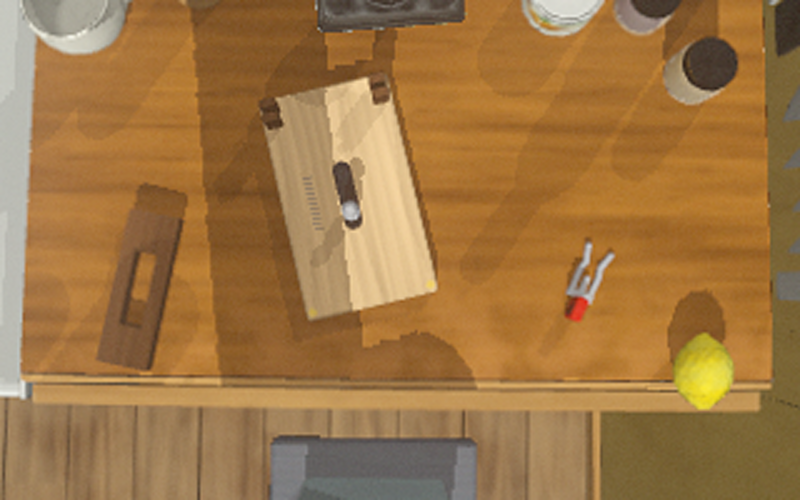

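The crop shows the board with posts at the top end, the stud near the lower end of the slot (crop 350,210), the block on the left (140,285) and the clip on the right (580,300) with its legs pointing up. Next I'll fit the poses.

```bash
cat > fit.py <<'E'
from h import *
from scipy.optimize import minimize
def fillmask(m):
    cs,_=cv2.findContours(m.astype(np.uint8),cv2.RETR_EXTERNAL,cv2.CHAIN_APPROX_NONE)
    k=max(cs,key=cv2.contourArea); o=np.zeros(m.shape,np.uint8); cv2.fillPoly(o,[k],1); return o
def box_hull(c,p,size,z0,S=4):
    x,y,a=p; L,W,H=size; R=np.array([[np.cos(a),-np.sin(a)],[np.sin(a),np.cos(a)]])
    P=[list(R@[sx*L/2,sy*W/2]+[x,y])+[z0+h] for sx in(-1,1) for sy in(-1,1) for h in(0,H)]
    q=proj(c,P); q=(q+.5)*S-.5
    return cv2.convexHull(np.round(q*16).astype(np.int32))
def fit(views,p0,size,z0=0,S=4):
    Ms=[(c,cv2.resize(m,None,fx=S,fy=S,interpolation=cv2.INTER_LINEAR)) for c,m in views]
    def cost(p):
        e=0
        for c,m in Ms:
            o=np.zeros_like(m); cv2.fillPoly(o,[box_hull(c,p,size,z0,S)],1,shift=4)
            e+=1-(o&m).sum()/(o|m).sum()
        return e
    s=np.array(p0)+np.array([[0,0,0],[.012,0,0],[0,.012,0],[0,0,.15]])
    r=minimize(cost,p0,method='Nelder-Mead',options=dict(initial_simplex=s,maxiter=200,xatol=1e-4))
    return r.x,r.fun
E
python3 - <<'E'
from fit import *
np.set_printoptions(precision=4,suppress=True)
print(optics.camera('wrist')['hand_eye'])
ct=cam('top'); bt=spotter.regions_of('board','top')[0]['pixels']; kt=spotter.regions_of('stop_block','top')[0]['pixels']
cs=cam('scene'); bs=spotter.regions_of('board','scene')[0]['pixels']; ks=spotter.regions_of('stop_block','scene')[0]['pixels']
for nm,v,p0,size in [('board',[(ct,bt),(cs,bs)],[.534,.021,.2],(.22,.13,.022)),('block',[(ct,kt),(cs,ks)],[.44,.221,-.2],(.15,.05,.024))]:
    v=[(c,fillmask(m)) for c,m in v]
    for vv in (v,v[:1],v[1:]): print(nm,*fit(vv,p0,size))
# hole via colors not needed; tip of clip legs/tab from crop
p=lambda u,v,z: px2plane(ct,[[160+u/2.5,130+v/2.5]],z)[0]
print('legtips',p(588,243,.004),p(610,255,.004),'tab',p(577,307,.036),'stud',p(350,209,.066))
print('board corners top',p(263,102,.022),p(388,76,.022),p(437,289,.022),p(310,320,.022))
E
```

```text
[[-0.0007 -0.949  -0.3152  0.0809]
 [ 1.     -0.0009  0.0004 -0.0003]
 [-0.0007 -0.3152  0.949  -0.1267]
 [ 0.      0.      0.      1.    ]]
board [0.5359 0.0224 0.2385] 0.10338736409828497
board [0.5346 0.0208 0.2478] 0.022496629956507364
board [0.5373 0.0249 0.2472] 0.04616161792115947
block [ 0.4423  0.2226 -0.1829] 0.08234359802165903
block [ 0.4421  0.2223 -0.1852] 0.03908725062077234
block [ 0.4418  0.2231 -0.2013] 0.03679991391833004
legtips [ 0.4908 -0.2178  0.004 ] [ 0.4792 -0.2396  0.004 ] tab [ 0.429  -0.2003  0.036 ] stud [0.5182 0.0157 0.066 ]
board corners top [0.6249 0.104  0.022 ] [ 0.6522 -0.0183  0.022 ] [ 0.4447 -0.0677  0.022 ] [0.4138 0.054  0.022 ]
```

```bash
cat > go.py <<'E'
from h import *
def go(x,y,z,yaw_y):  # target TCP, direction (deg) of tool y in world
    s=readout.read_state(); R=s['eef_rot']
    d=R.T@(np.array([x,y,z])-s['ee_pos']); cur=np.degrees(np.arctan2(R[1,1],R[0,1]))
    dy=(yaw_y-cur+90)%180-90
    print('t',s['time'],'ee',s['ee_pos'].round(4),'cur yaw',cur.round(2),'shift',d.round(4),'roll',round(-dy,2),'q6',s['joint_pos'][5].round(3),'F',s['wrist_force'].round(2))
E
python3 -c "
from go import *
go(.402,.230,.22,79.2)"
```

```text
t 1.5 ee [0.1923 0.5947 0.2483] cur yaw 72.08 shift [-0.3117 -0.2824  0.0283] roll -7.12 q6 1.467 F [ 0.21 -0.29  0.45]
```

jog_arm(
  series=[
    [1,[-0.312,-0.282,0.028],-7.1],
    [1,[-0.312,-0.282,0.028],-7.1],
    [1,[-0.312,-0.282,0.028],-7.1],
    [1,[-0.312,-0.282,0.028],-7.1],
    [1,[-0.312,-0.282,0.028],-7.1],
    [1,[-0.312,-0.282,0.028],-7.1],
    [1,[-0.312,-0.282,0.028],-7.1],
    [1,[-0.312,-0.282,0.028],-7.1],
    [1,[-0.312,-0.282,0.028],-7.1],
    [1,[-0.312,-0.282,0.028],-7.1],
    [1,[-0.312,-0.282,0.028],-7.1],
    [1,[-0.312,-0.282,0.028],-7.1],
  ],
  grip_force=40,
)

```text
time: 2.7
ee_pos: [0.402, 0.2311, 0.2204]
eef_rot: [[-0.982, 0.187, -0.0], [0.187, 0.982, 0.0], [0.0, 0.0, -1.0]]
wrist_force: [-0.7, -0.6, 0.2]
grip_width: 0.0853
gripper_force: 0.0
```

Run:
```python
from fit import *
from go import go
c=cam('wrist'); save(c,'w1.png')
r=spotter.regions_of('stop_block','wrist')
print([(x['confidence'],x['box']) for x in r])
x,e=fit([(c,fillmask(r[0]['pixels']))],[.442,.222,-.19],(.15,.05,.024),S=2); print(x,e)
go(x[0],x[1],.1,90+np.degrees(x[2]))
go(x[0],x[1],.022,90+np.degrees(x[2]))
```

```text
[(0.89, [297.5, 147.1, 341.2, 266.9]), (0.64, [98.2, 210.6, 267.7, 393.8])]
[ 0.44290473  0.22296726 -0.1849313 ] 0.014702230169373665
t 2.8 ee [0.4019 0.2313 0.2204] cur yaw 79.29 shift [-0.0418 -0.0006  0.1204] roll -0.11 q6 0.569 F [-0.09 -0.13  0.37]
t 2.8 ee [0.4019 0.2313 0.2204] cur yaw 79.29 shift [-0.0418 -0.0007  0.1984] roll -0.11 q6 0.569 F [-0.09 -0.13  0.37]
```

View pics/w1.png

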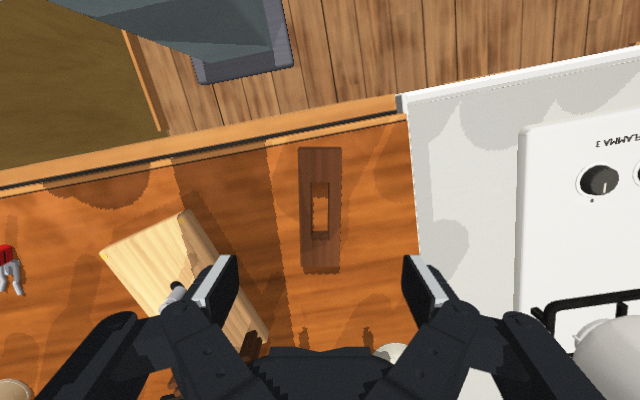

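jog_arm(
  series=[
    [1,[-0.042,-0.001,0.05],0],
    [1,[-0.042,-0.001,0.12],0],
    [1,[-0.042,-0.001,0.12],0],
    [1,[-0.042,-0.001,0.16],0],
    [1,[-0.042,-0.001,0.18],0],
    [1,[-0.042,-0.001,0.197],0],
    [1,[-0.042,-0.001,0.197],0],
    [0,[-0.042,-0.001,0.197],0],
    [0,[-0.042,-0.001,0.197],0],
    [0,[-0.042,-0.001,0.197],0],
    [0,[-0.042,-0.001,0.197],0],
    [0,[-0.042,-0.001,0.197],0],
    [0,[-0.042,-0.001,0.197],0],
    [0,[-0.042,-0.001,0.197],0],
  ],
  grip_force=40,
)

```text
time: 4.2
ee_pos: [0.445, 0.2223, 0.0249]
eef_rot: [[-0.982, 0.188, 0.003], [0.188, 0.982, 0.002], [-0.003, 0.002, -1.0]]
wrist_force: [-1.4, 1.5, 6.2]
grip_width: 0.0492
gripper_force: 43.1
```

jog_arm(
  series=[
    [0,[0,0,-0.03],0],
    [0,[0,0,-0.08],0],
    [0,[-0.02,0,-0.13],0],
    [0,[-0.05,0.01,-0.18],0],
    [0,[-0.06,0.01,-0.18],0],
    [0,[-0.06,0.01,-0.18],0],
    [0,[-0.06,0.01,-0.18],0],
  ],
)

```text
time: 4.9
ee_pos: [0.5034, 0.2196, 0.2026]
eef_rot: [[-0.982, 0.188, -0.002], [0.188, 0.982, -0.001], [0.002, -0.001, -1.0]]
wrist_force: [0.5, -1.0, -3.2]
grip_width: 0.049
gripper_force: 43.0
```

Run:
```python
from fit import *
from go import go
np.set_printoptions(precision=4,suppress=True)
c=cam('wrist'); save(c,'w2.png'); s=readout.read_state()
for l in ['board','stop_block']:
    r=spotter.regions_of(l,'wrist')
    print(l,[(x['confidence'],x['box']) for x in r])
    if l=='board': x,e=fit([(c,fillmask(r[0]['pixels']))],[.535,.021,.24],(.22,.13,.022),S=2); print(x,e)
    else:
        b=fillmask(r[0]['pixels']); ee=s['ee_pos']
        print(fit([(c,b)],[ee[0],ee[1],-.187],(.15,.05,.024),z0=ee[2]-.0249,S=2))
go(.535,.021,.22,104)
```

```text
board [(0.82, [55.8, 126.7, 241.8, 308.0])]
[0.5358 0.0213 0.2361] 0.12343505005427569
stop_block [(0.71, [261.4, 112.6, 381.3, 354.3])]
(array([ 0.5005,  0.2199, -0.191 ]), np.float64(0.10077967080565986))
t 5.05 ee [0.5018 0.2195 0.2012] cur yaw 79.19 shift [-0.0697 -0.1888 -0.0187] roll -24.81 q6 0.483 F [-0.18 -0.23 -2.68]
```

View pics/w2.png

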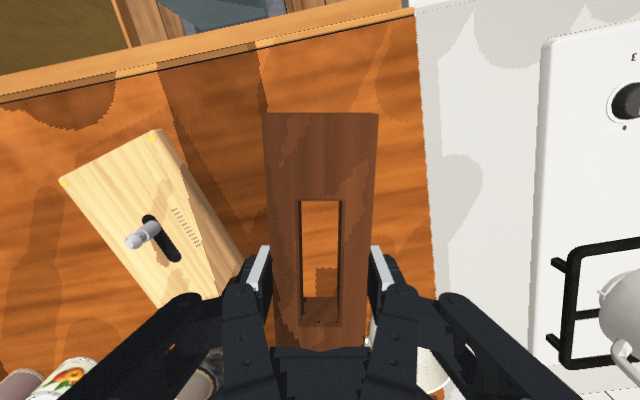

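Run:
```python
from fit import *
np.set_printoptions(precision=4,suppress=True)
c=cam('wrist'); s=readout.read_state(); ee=s['ee_pos']; R=s['eef_rot']
P=px2plane(c,[[264,113],[378,113.5],[301.5,200],[340,200]],ee[2]-.001)
print('block edge in tool',((P-ee)@R))
print('corners',px2plane(c,[[160,128.5],[60,180]],.022),'tip',px2plane(c,[[132,242]],.0665),'slot ends',px2plane(c,[[149,216],[177,260]],.022))
for p in [(.535,.021,.238),(.536,.0213,.236)]:
    a=p[2];Rb=np.array([[np.cos(a),-np.sin(a)],[np.sin(a),np.cos(a)]])
    X=[list(Rb@q+p[:2])+[.022] for q in [(-.11,.065),(-.11,-.065),(-.034,0),(.034,0)]]
    print(proj(c,X))
save(c,'w3.png',(50,110,250,310),3)
```

```text
block edge in tool [[ 0.078  -0.0242  0.0014]
 [ 0.0778  0.0247  0.0013]
 [ 0.0387 -0.009   0.0012]
 [ 0.0387  0.0092  0.0011]]
corners [[ 0.4129  0.0665  0.022 ]
 [ 0.4449 -0.0608  0.022 ]] tip [[0.5152 0.023  0.0665]] slot ends [[0.5034 0.0189 0.022 ]
 [0.5639 0.031  0.022 ]]
[[152.4317 129.903 ]
 [ 53.1135 179.936 ]
 [143.6296 215.7689]
 [176.6254 263.2126]]
[[153.3094 130.8422]
 [ 53.8852 180.5702]
 [144.2559 216.4971]
 [177.0932 263.9027]]
```

View pics/w3.png

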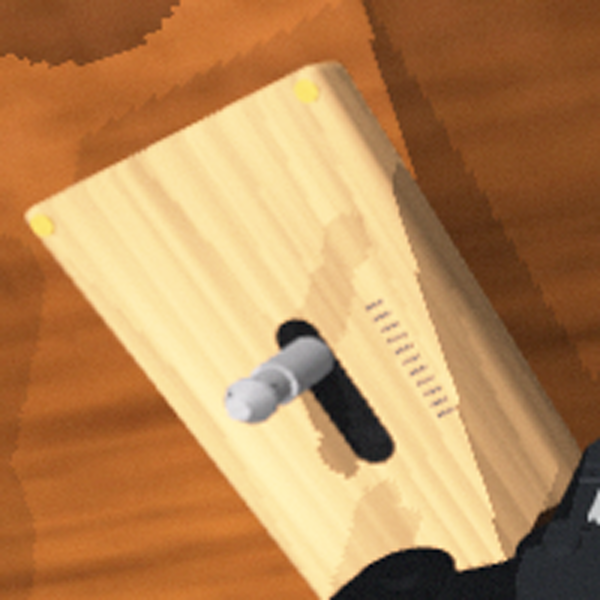

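```bash
python3 -c "
from go import *
go(.531,.123,.25,103.6)"
```

```text
t 5.1 ee [0.5021 0.2196 0.2013] cur yaw 79.2 shift [-0.0463 -0.0896 -0.0487] roll -24.4 q6 0.483 F [-0.47  0.38 -2.05]
```

jog_arm(
  series=[
    [0,[-0.02,-0.04,-0.049],-8],
    [0,[-0.046,-0.09,-0.049],-16],
    [0,[-0.046,-0.09,-0.049],-24.4],
    [0,[-0.046,-0.09,-0.049],-24.4],
    [0,[-0.046,-0.09,-0.049],-24.4],
    [0,[-0.046,-0.09,-0.049],-24.4],
  ],
)

```text
time: 5.7
ee_pos: [0.5314, 0.1237, 0.2512]
eef_rot: [[-0.972, -0.234, -0.002], [-0.234, 0.972, 0.0], [0.002, 0.001, -1.0]]
wrist_force: [0.3, -0.2, -2.7]
grip_width: 0.0491
gripper_force: 43.2
```

Run:
```python
from fit import *
np.set_printoptions(precision=4,suppress=True)
c=cam('wrist'); s=readout.read_state(); ee=s['ee_pos']; print(ee)
p=(.535,.021,.238)
a=p[2];Rb=np.array([[np.cos(a),-np.sin(a)],[np.sin(a),np.cos(a)]])
print(proj(c,[list(Rb@q+p[:2])+[.022] for q in [(-.11,.065),(-.11,-.065),(-.034,0),(.034,0)]]))
save(c,'w4.png',(130,80,330,280),3)
np.savez('w4.npz',**c)
t=cam('top'); save(t,'t2.png',(255,150,345,270),5)
```

```text
[0.5315 0.1238 0.2513]
[[287.788   59.3345]
 [172.3212  59.2595]
 [236.5924 128.6945]
 [241.5673 182.9454]]
```

View pics/w4.png

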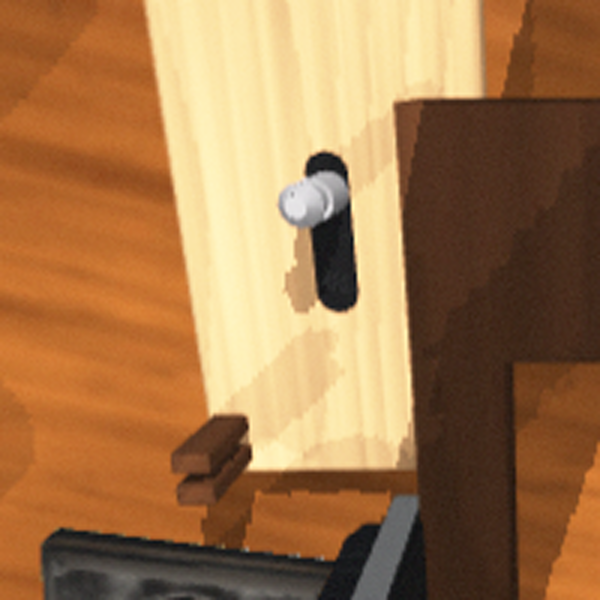

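Run:
```python
from fit import *
np.set_printoptions(precision=4,suppress=True)
c=dict(np.load('w4.npz'))
print('tip',px2plane(c,[[130+296.5/3,80+204/3]],.0665))
print('slot',px2plane(c,[[130+325/3,80+152/3],[130+340/3,80+312/3]],.022))
```

```text
tip [[0.518  0.0191 0.0665]]
slot [[0.5038 0.0154 0.022 ]
 [0.5689 0.0314 0.022 ]]
```

View pics/t2.png

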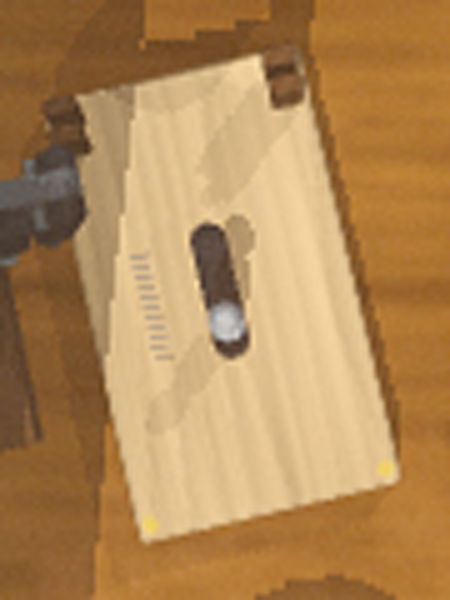

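Run:
```python
from fit import *
from go import go
np.set_printoptions(precision=4,suppress=True)
c=cam('top'); q=lambda u,v,z:px2plane(c,[[255+(u)/5-.4,150+v/5-.4]],z)[0]
print('tip',q(227,321,.0665),'slot',q(207,222,.022),q(233,358,.022),'mid',q(220,290,.022))
a=.237
for cen in [(.5358,.0225)]:
    # TCP such that block centre = cen ; block centre = TCP + .0028*toolx, toolx=-(cos a, sin a)
    x=cen[0]+.0028*np.cos(a); y=cen[1]+.0028*np.sin(a); go(x,y,.11,90+np.degrees(a))
```

```text
tip [0.5177 0.0157 0.0665] slot [0.5685 0.0275 0.022 ] [0.5025 0.0139 0.022 ] mid [0.5354 0.0207 0.022 ]
t 5.85 ee [0.5318 0.1239 0.2517] cur yaw 103.63 shift [ 0.0171 -0.0995  0.1417] roll 0.05 q6 -0.128 F [-0.02 -0.09 -2.17]
```

jog_arm(
  series=[
    [0,[0.01,-0.05,0.04],0],
    [0,[0.021,-0.1,0.06],0],
    [0,[0.021,-0.1,0.1],0],
    [0,[0.021,-0.1,0.13],0],
    [0,[0.021,-0.1,0.142],0],
    [0,[0.021,-0.1,0.142],0],
    [0,[0.021,-0.1,0.142],0],
  ],
)

```text
time: 6.55
ee_pos: [0.5368, 0.0215, 0.1116]
eef_rot: [[-0.972, -0.236, 0.002], [-0.236, 0.972, -0.0], [-0.002, -0.001, -1.0]]
wrist_force: [0.5, 0.0, -2.2]
grip_width: 0.0491
gripper_force: 43.2
```

Run:
```python
from fit import *
c=cam('wrist'); np.savez('w5.npz',**c); s=readout.read_state(); print(s['ee_pos'],s['wrist_force'])
save(c,'w5.png',(220,150,420,350),3)
```

```text
[0.5374642  0.0214366  0.11227303] [ 0.39171561  0.05543293 -1.63895747]
```

View pics/w5.png

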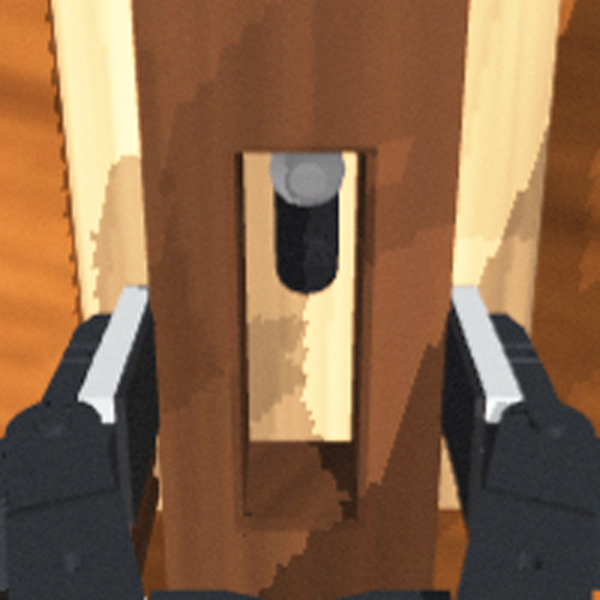

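jog_arm(
  series=[
    [0,[0,0.0012,0.005],0],
    [0,[0,0.0012,0.015],0],
    [0,[0,0.0012,0.022],0],
    [0,[0,0.0012,0.029],0],
    [0,[0,0.0012,0.036],0],
    [0,[0,0.0012,0.036],0],
    [0,[0,0.0012,0.036],0],
  ],
)

```text
time: 7.3
ee_pos: [0.5351, 0.022, 0.0739]
eef_rot: [[-0.972, -0.235, -0.001], [-0.235, 0.972, 0.0], [0.001, 0.0, -1.0]]
wrist_force: [-0.2, 0.4, -2.5]
grip_width: 0.0487
gripper_force: 43.2
```

jog_arm(
  series=[
    [0,[0,0,0.01],0],
    [0,[0,0,0.018],0],
    [0,[0,0,0.024],0],
    [0,[0,0,0.026],0],
    [0,[0,0,0.026],0],
  ],
)

```text
time: 7.8
ee_pos: [0.5349, 0.0221, 0.0477]
eef_rot: [[-0.972, -0.235, -0.001], [-0.235, 0.972, 0.0], [0.001, 0.0, -1.0]]
wrist_force: [-0.2, -0.2, -3.0]
grip_width: 0.0487
gripper_force: 43.2
```

jog_arm(
  series=[
    [0,[0,0,0.001],0],
    [1,[0,0,0.001],0],
    [1,[0,0,0.001],0],
    [1,[0,0,0.001],0],
    [1,[0,0,0.001],0],
    [1,[0,0,-0.02],0],
    [1,[0,0,-0.06],0],
    [1,[0,0,-0.11],0],
    [1,[0,0,-0.15],0],
    [1,[0,0,-0.15],0],
    [1,[0,0,-0.15],0],
  ],
)

```text
time: 8.9
ee_pos: [0.5364, 0.022, 0.1999]
eef_rot: [[-0.972, -0.235, 0.004], [-0.235, 0.972, -0.0], [-0.003, -0.001, -1.0]]
wrist_force: [1.0, -1.1, -0.3]
grip_width: 0.0852
gripper_force: 0.0
```

Run:
```python
from fit import *
from go import go
c=cam('wrist'); np.savez('w6.npz',**c)
r=spotter.regions_of('stop_block','wrist'); print([(x['confidence'],x['box']) for x in r])
m=r[0]['pixels']
print(fit([(c,fillmask(m))],[.532,.021,.237],(.15,.05,.024),z0=.022,S=2))
save(c,'w6.png',(220,80,420,280),3)
# clip viewing pose: clip axis approx from tab to mouth mid
d=np.array([.485,-.2287])-np.array([.429,-.2003]); th=np.degrees(np.arctan2(d[1],d[0])); print('clip yaw',th)
go(.45-.03,-.21+.015,.2,90+th)
```

```text
[(0.7, [292.7, 104.9, 346.6, 253.1]), (0.56, [87.2, 1.5, 137.7, 87.8]), (0.39, [105.9, 45.7, 125.4, 86.5]), (0.24, [0.3, 248.4, 87.8, 320.8])]
(array([0.53272198, 0.02096706, 0.23371669]), np.float64(0.020533810277223674))
clip yaw -26.891519322069435
t 9.0 ee [0.5343 0.0221 0.1971] cur yaw 103.58 shift [ 0.1621 -0.1842 -0.0027] roll 40.47 q6 -0.317 F [ 0.05  0.13 -0.71]
```

View pics/w6.png

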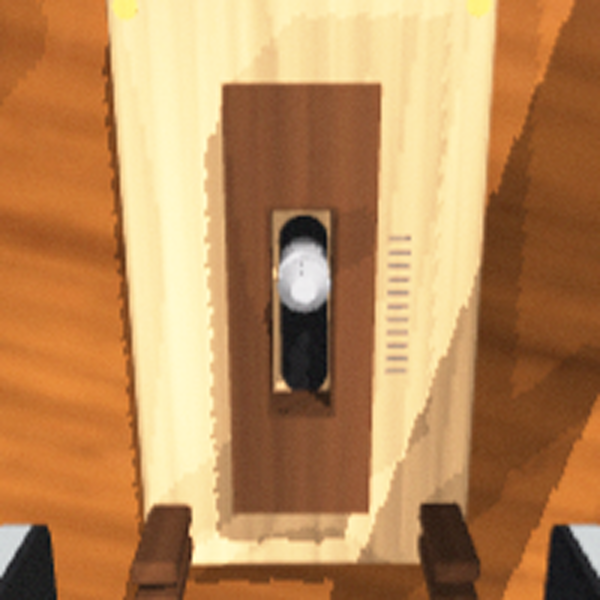

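The block lies in place, with the stud tip showing through its hole at crop (302,287). Next is the clip.

jog_arm(
  series=[
    [1,[0.03,-0.04,0],8],
    [1,[0.06,-0.08,0],16],
    [1,[0.1,-0.12,0],24],
    [1,[0.13,-0.15,0],32],
    [1,[0.162,-0.184,0],40.5],
    [1,[0.162,-0.184,0],40.5],
    [1,[0.162,-0.184,0],40.5],
    [1,[0.162,-0.184,0],40.5],
  ],
)

```text
time: 9.8
ee_pos: [0.4206, -0.1939, 0.1971]
eef_rot: [[-0.892, 0.452, -0.002], [0.452, 0.892, 0.002], [0.003, 0.001, -1.0]]
wrist_force: [0.3, -0.9, 0.0]
grip_width: 0.0856
gripper_force: 0.0
```

Run:
```python
from fit import *
np.set_printoptions(precision=4,suppress=True)
c6=dict(np.load('w6.npz')); print('stud tip',px2plane(c6,[[220+302.5/3-.3,80+286/3-.3]],.0665))
print('slot ends w6',px2plane(c6,[[220+303/3-.3,80+214/3-.3],[220+305/3-.3,80+393/3-.3]],.022))
c=cam('wrist'); np.savez('w7.npz',**c); s=readout.read_state(); print(s['ee_pos'])
for l in ['clip','clip_tab']:
    for r in spotter.regions_of(l,'wrist')[:2]:
        ys,xs=np.nonzero(r['pixels']); print(l,r['confidence'],r['box'],xs.mean(),ys.mean()); 
u,v=map(int,proj(c,[[.45,-.21,.004]])[0]); print(u,v)
b=(max(u-70,0),max(v-70,0),u+70,v+70); print(b)
save(c,'w7.png',b,4)
```

```text
stud tip [[0.5181 0.0181 0.0665]]
slot ends w6 [[0.503  0.0147 0.022 ]
 [0.5689 0.0315 0.022 ]]
[ 0.421  -0.1937  0.1974]
clip 0.87 [308.0, 179.3, 334.1, 239.0] 318.6408706166868 206.91535671100362
clip 0.55 [489.3, 116.2, 611.5, 257.7] 550.6164139161463 185.87383713521092
clip_tab 0.82 [309.8, 179.8, 333.5, 238.7] 318.5721271393643 207.74083129584352
318 206
(248, 136, 388, 276)
```

View pics/w7.png

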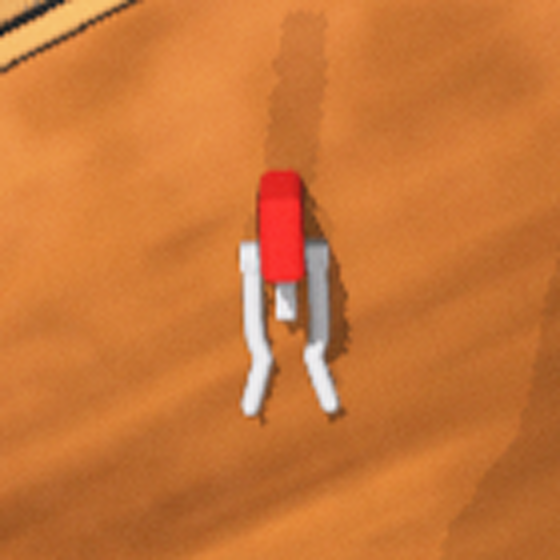

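Run:
```python
from fit import *
from go import go
np.set_printoptions(precision=4,suppress=True)
c=dict(np.load('w7.npz')); q=lambda u,v,z:px2plane(c,[[248+u/4-.4,136+v/4-.4]],z)[0]
A=q(251,411,.0035);B=q(331,409,.0035);T=q(282,239,.036);N=[q(263,354,.0035),q(317,350,.0035)];g=q(285,318,.0035)
M=(A+B)/2; print('tips',A,B,np.linalg.norm(A-B),'tab',T,'narrow',N,'tongue',g)
for P in (M,(N[0]+N[1])/2,g):
    d=(P-T)[:2]; print('dist',np.linalg.norm(d),'yaw',np.degrees(np.arctan2(d[1],d[0])))
d=(M-T)[:2]; a=np.degrees(np.arctan2(d[1],d[0]))
go(T[0],T[1],.1,90+a); go(T[0],T[1],.034,90+a)
```

```text
tips [ 0.4823 -0.238   0.0035] [ 0.4929 -0.2156  0.0035] 0.02478802513786683 tab [ 0.4279 -0.1994  0.036 ] narrow [array([ 0.467 , -0.2259,  0.0035]), array([ 0.4732, -0.2107,  0.0035])] tongue [ 0.4595 -0.2146  0.0035]
dist 0.06562057590983368 yaw -24.674627359627713
dist 0.04618546945949481 yaw -24.1365606936786
dist 0.03504854416408812 yaw -25.72538336123128
t 9.95 ee [ 0.4214 -0.1936  0.1978] cur yaw 63.23 shift [-0.0086 -0.0022  0.0978] roll -2.1 q6 -0.103 F [-0.1  -0.58  0.6 ]
t 9.95 ee [ 0.4214 -0.1936  0.1978] cur yaw 63.23 shift [-0.0086 -0.0023  0.1638] roll -2.1 q6 -0.103 F [-0.1  -0.58  0.6 ]
```

jog_arm(
  series=[
    [1,[-0.009,-0.002,0.05],-2.1],
    [1,[-0.009,-0.002,0.1],-2.1],
    [0.5,[-0.009,-0.002,0.14],-2.1],
    [0.5,[-0.009,-0.002,0.155],-2.1],
    [0.5,[-0.009,-0.002,0.168],-2.1],
    [0.5,[-0.009,-0.002,0.168],-2.1],
    [0,[-0.009,-0.002,0.168],-2.1],
    [0,[-0.009,-0.002,0.168],-2.1],
    [0,[-0.009,-0.002,0.168],-2.1],
    [0,[-0.009,-0.002,0.168],-2.1],
    [0,[-0.009,-0.002,0.168],-2.1],
    [0,[-0.009,-0.002,0.168],-2.1],
    [0,[-0.009,-0.002,0.168],-2.1],
    [0,[-0.009,-0.002,0.168],-2.1],
  ],
  grip_force=90,
)

```text
time: 11.35
ee_pos: [0.4294, -0.2012, 0.0316]
eef_rot: [[-0.908, 0.42, 0.003], [0.42, 0.908, -0.001], [-0.003, 0.001, -1.0]]
wrist_force: [-0.1, 1.3, 7.2]
grip_width: 0.01
gripper_force: 89.1
```

jog_arm(
  series=[
    [0,[0,0,-0.03],0],
    [0,[0,0,-0.07],0],
    [0,[0,0,-0.12],0],
    [0,[0,0,-0.12],0],
    [0,[0,0,-0.12],0],
  ],
)

```text
time: 11.85
ee_pos: [0.4292, -0.2015, 0.1519]
eef_rot: [[-0.908, 0.42, 0.003], [0.42, 0.908, -0.002], [-0.004, -0.001, -1.0]]
wrist_force: [0.7, 1.1, -0.6]
grip_width: 0.0102
gripper_force: 88.3
```

Run:
```python
from fit import *
np.set_printoptions(precision=4,suppress=True)
c=cam('wrist'); np.savez('w8.npz',**c); s=readout.read_state(); print(s['ee_pos'],s['wrist_force'],s['grip_width'])
np.savez('w8s.npz',ee=s['ee_pos'],R=s['eef_rot'])
save(c,'w8.png',(240,170,400,330),3.75)
```

```text
[ 0.4279 -0.2006  0.1502] [-0.7679 -0.2638 -0.7417] 0.010319254125629278
```

View pics/w8.png

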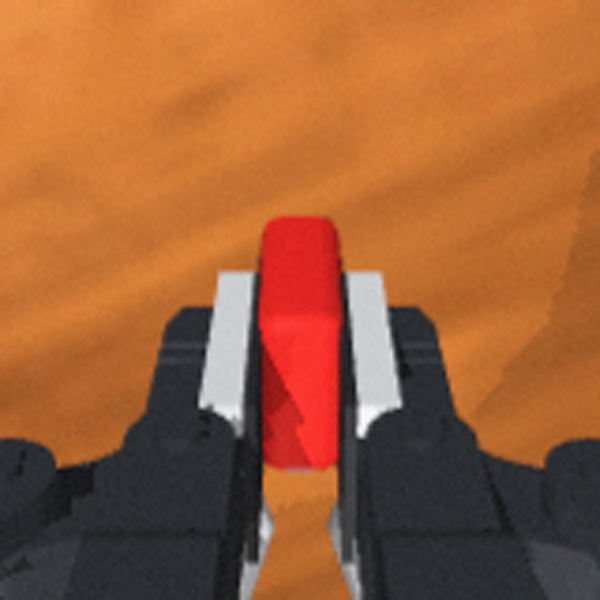

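Run:
```python
from fit import *
from go import go
np.set_printoptions(precision=4,suppress=True)
c=dict(np.load('w8.npz')); d=np.load('w8s.npz'); ee,R=d['ee'],d['R']
def q(u,v,tz):
    P=px2plane(c,[[240+u/3.75-.37,170+v/3.75-.37]],ee[2]-tz)[0]; return (P-ee)@R
print('base back',q(300,217,.0316),'top back',q(300,317,-.0044),'top front',q(300,468,-.0044),'legs',q(250,595,.028),q(350,595,.028),'leg',q(268,500,.028),q(334,500,.028))
a=.236; st=np.array([.5181,.0176]); u=np.array([np.cos(a),np.sin(a)])
for r in (.11,): 
    p=st-u*r; go(p[0],p[1],.15,90+np.degrees(a))
```

```text
base back [ 0.0083 -0.0004  0.0316] top back [ 0.0102 -0.0004 -0.0044] top front [-0.0132 -0.0005 -0.0044] legs [-0.0648 -0.0096  0.028 ] [-0.0648  0.0086  0.028 ] leg [-0.0442 -0.0061  0.028 ] [-0.0442  0.0055  0.028 ]
t 11.9 ee [ 0.4279 -0.2006  0.1502] cur yaw 65.17 shift [0.096  0.1677 0.0002] roll -38.35 q6 -0.142 F [-0.77 -0.26 -0.74]
```

Run:
```python
from fit import *
np.set_printoptions(precision=4,suppress=True)
def redges(c,c0,r0,c1,r1):
    im=cv2.cvtColor(c['img'][r0:r1,c0:c1],cv2.COLOR_RGB2HSV).astype(int); red=((im[...,0]<8)|(im[...,0]>172))&(im[...,1]>190)
    ys,xs=np.nonzero(red); xm=int(np.median(xs)); print('col',c0+xm,'rows',r0+ys.min(),r0+ys.max()); 
    print([tuple(c['img'][r,c0+xm][:2]) for r in range(r0+ys.min()-2,r0+ys.max()+3)])
redges(dict(np.load('w7.npz')),305,170,335,215)
redges(dict(np.load('w8.npz')),305,220,335,300)
```

```text
col 318 rows 178 206
[(np.uint8(194), np.uint8(112)), (np.uint8(194), np.uint8(109)), (np.uint8(207), np.uint8(86)), (np.uint8(221), np.uint8(35)), (np.uint8(226), np.uint8(42)), (np.uint8(224), np.uint8(38)), (np.uint8(223), np.uint8(35)), (np.uint8(226), np.uint8(39)), (np.uint8(225), np.uint8(37)), (np.uint8(234), np.uint8(41)), (np.uint8(248), np.uint8(48)), (np.uint8(251), np.uint8(53)), (np.uint8(251), np.uint8(51)), (np.uint8(250), np.uint8(46)), (np.uint8(250), np.uint8(52)), (np.uint8(250), np.uint8(52)), (np.uint8(250), np.uint8(54)), (np.uint8(250), np.uint8(50)), (np.uint8(250), np.uint8(49)), (np.uint8(250), np.uint8(51)), (np.uint8(250), np.uint8(51)), (np.uint8(250), np.uint8(53)), (np.uint8(250), np.uint8(50)), (np.uint8(249), np.uint8(50)), (np.uint8(249), np.uint8(49)), (np.uint8(250), np.uint8(51)), (np.uint8(249), np.uint8(49)), (np.uint8(249), np.uint8(50)), (np.uint8(249), np.uint8(47)), (np.uint8(242), np.uint8(46)), (np.uint8(200), np.uint8(85)), (np.uint8(155), np.uint8(142)), (np.uint8(169), np.uint8(167))]
col 320 rows 228 294
[(np.uint8(208), np.uint8(121)
[... 1474 characters left out ...]
, np.uint8(55)), (np.uint8(250), np.uint8(56)), (np.uint8(250), np.uint8(52)), (np.uint8(251), np.uint8(57)), (np.uint8(250), np.uint8(55)), (np.uint8(248), np.uint8(53)), (np.uint8(237), np.uint8(42)), (np.uint8(200), np.uint8(39)), (np.uint8(198), np.uint8(37)), (np.uint8(232), np.uint8(44)), (np.uint8(250), np.uint8(55)), (np.uint8(250), np.uint8(57)), (np.uint8(249), np.uint8(54)), (np.uint8(247), np.uint8(51)), (np.uint8(238), np.uint8(47)), (np.uint8(203), np.uint8(41)), (np.uint8(202), np.uint8(36)), (np.uint8(202), np.uint8(39)), (np.uint8(202), np.uint8(39)), (np.uint8(201), np.uint8(41)), (np.uint8(192), np.uint8(63)), (np.uint8(187), np.uint8(108)), (np.uint8(201), np.uint8(124))]
```

Run:
```python
from fit import *
from go import go
np.set_printoptions(precision=4,suppress=True)
c=dict(np.load('w7.npz')); R=readout.read_state()['eef_rot']
P=[px2plane(c,[[318,v]],z)[0] for v,z in((178,0),(185.3,.036),(206.5,.036))]; th=np.radians(-24.7); u=np.array([np.cos(th),np.sin(th),0]); print('flat',[(p@u) for p in P])
c=dict(np.load('w8.npz')); d=np.load('w8s.npz'); ee=d['ee']
for h in (.0316,.029):
  P=[px2plane(c,[[320,v]],ee[2]-z)[0] for v,z in((227.6,h),(253.3,h-.036),(294.5,h-.036))]; print('held',[(p-ee)@u for p in P])
```

```text
flat [np.float64(0.46210312073382476), np.float64(0.4611141079000646), np.float64(0.48463226990723285)]
held [np.float64(-0.00821478718252241), np.float64(-0.010636410430774824), np.float64(0.013249435677499376)]
held [np.float64(-0.009379211011049663), np.float64(-0.01208873255287496), np.float64(0.011295207862186815)]
```

jog_arm(
  series=[
    [0,[0,0,0.05],0],
    [0,[0,0,0.1],0],
    [0,[0,0,0.113],0],
    [0,[0,0,0.118],0],
    [0,[0,0,0.118],0],
    [0.22,[0,0,0.118],0],
    [0.22,[0,0,0.118],0],
    [0.22,[0,0,0.118],0],
    [0.22,[0,0,0.118],0],
  ],
)

```text
time: 12.8
ee_pos: [0.4277, -0.2004, 0.0316]
eef_rot: [[-0.908, 0.42, -0.001], [0.42, 0.908, 0.001], [0.001, 0.0, -1.0]]
wrist_force: [-0.0, -0.3, 0.6]
grip_width: 0.0188
gripper_force: 0.0
```

jog_arm(
  series=[
    [0,[0,0,0],0],
    [0,[0,0,0],0],
    [0,[0,0,0],0],
    [0,[0,0,0],0],
    [0,[0,0,0],0],
  ],
  grip_force=70,
)

```text
time: 13.3
ee_pos: [0.4281, -0.2007, 0.0323]
eef_rot: [[-0.908, 0.42, -0.0], [0.42, 0.908, 0.0], [0.0, -0.0, -1.0]]
wrist_force: [-0.7, 0.0, -0.4]
grip_width: 0.0103
gripper_force: 69.0
```

jog_arm(
  series=[
    [0,[0,0,-0.03],0],
    [0,[0,0,-0.07],0],
    [0,[0,0,-0.12],0],
    [0,[0,0,-0.12],0],
    [0,[0,0,-0.12],0],
  ],
)

```text
time: 13.8
ee_pos: [0.4294, -0.2015, 0.1539]
eef_rot: [[-0.908, 0.42, 0.003], [0.42, 0.908, -0.002], [-0.004, -0.001, -1.0]]
wrist_force: [0.0, -0.3, -0.8]
grip_width: 0.0104
gripper_force: 69.2
```

Run:
```python
from fit import *
from go import go
np.set_printoptions(precision=4,suppress=True)
c=cam('wrist'); s=readout.read_state(); ee,R=s['ee_pos'],s['eef_rot']; save(c,'w9.png',(240,170,400,330),3.75)
col=c['img'][220:300,320].astype(int); print(col[:,0].tolist()); print(col[:,1].tolist())
a=.236; st=np.array([.5181,.0176]); u=np.array([np.cos(a),np.sin(a)])
p=st-u*.085; go(p[0],p[1],.13,90+np.degrees(a))
```

```text
[215, 222, 220, 222, 221, 222, 221, 223, 221, 221, 219, 223, 223, 222, 224, 223, 225, 225, 224, 223, 225, 224, 225, 227, 234, 243, 249, 251, 251, 250, 251, 250, 250, 250, 250, 250, 250, 250, 250, 251, 251, 251, 250, 250, 251, 250, 250, 251, 251, 250, 250, 250, 250, 250, 250, 250, 250, 249, 247, 248, 250, 249, 249, 249, 248, 235, 205, 176, 172, 190, 207, 208, 207, 211, 212, 212, 213, 211, 211, 211]
[59, 39, 40, 38, 35, 37, 36, 37, 35, 37, 36, 39, 38, 35, 39, 38, 38, 41, 37, 33, 38, 37, 34, 39, 42, 49, 53, 57, 57, 51, 54, 51, 51, 50, 51, 51, 54, 51, 54, 54, 53, 56, 50, 54, 56, 54, 53, 58, 57, 54, 54, 56, 53, 55, 53, 55, 55, 50, 52, 49, 56, 50, 53, 52, 54, 43, 87, 148, 162, 140, 123, 121, 121, 125, 126, 123, 124, 123, 123, 125]
t 13.85 ee [ 0.428  -0.2006  0.1522] cur yaw 65.18 shift [0.0765 0.1831 0.0222] roll -38.34 q6 -0.142 F [-0.32  0.52 -0.75]
```

Run:
```python
from fit import *
c=cam('wrist'); s=readout.read_state(); ee=s['ee_pos']; th=np.radians(-24.8); u=np.array([np.cos(th),np.sin(th),0]); h=.032
P=[px2plane(c,[[320,v]],ee[2]-z)[0] for v,z in((219.8,h),(244.3,h-.036),(285.8,h-.036))]; print('held',[(p-ee)@u for p in P])
```

```text
held [np.float64(-0.014246921079590729), np.float64(-0.016286691105514665), np.float64(0.0071388348431503604)]
```

jog_arm(
  series=[
    [0,[0.02,0.03,0],-7],
    [0,[0.03,0.07,0],-15],
    [0,[0.05,0.11,0],-23],
    [0,[0.06,0.15,0],-31],
    [0,[0.0765,0.183,0.022],-38.3],
    [0,[0.0765,0.183,0.022],-38.3],
    [0,[0.0765,0.183,0.022],-38.3],
    [0,[0.0765,0.183,0.022],-38.3],
  ],
)

```text
time: 14.7
ee_pos: [0.4352, -0.003, 0.1296]
eef_rot: [[-0.973, -0.232, -0.001], [-0.232, 0.973, -0.0], [0.001, 0.0, -1.0]]
wrist_force: [-0.3, -0.1, -0.4]
grip_width: 0.0104
gripper_force: 69.2
```

Run:
```python
from fit import *
np.set_printoptions(precision=4,suppress=True)
s=readout.read_state(); ee=s['ee_pos'];R=s['eef_rot']; print(ee)
for n in ['top','scene','wrist']:
    c=cam(n); 
    for r in spotter.regions_of('clip',n)[:2]:
        ys,xs=np.nonzero(r['pixels']); P=(px2plane(c,np.c_[xs,ys],ee[2]-.032+.0035)-ee)@R
        print(n,round(r['confidence'],2),r['box'],len(xs),'forward max',-P[:,0].min(),'back',-P[:,0].max(),'y',P[:,1].min(),P[:,1].max())
    if n=='wrist':
        print('pred tips', proj(c,[ee+R@np.array([-.057,y,.0285]) for y in(-.012,.012)]))
        for r in range(290,352,6): print(r,c['img'][r,296:346,0].tolist())
```

```text
[ 0.4352 -0.003   0.1296]
scene 0.64 [312.5, 226.7, 319.2, 240.9] 57 forward max 0.01951540693292871 back -0.013319364336800437 y -0.0068397423297730095 0.006227998814539875
wrist 0.77 [304.3, 221.8, 336.4, 325.8] 1574 forward max 0.0623830400182867 back -0.015202999461346742 y -0.01175121232011786 0.009232858162207565
wrist 0.56 [250.6, 189.2, 395.4, 330.0] 10171 forward max 0.06410285330919395 back -0.03434340130302109 y -0.042604809751320985 0.043354538559691486
pred tips [[303.4868 320.4133]
 [339.195  320.35  ]]
290 [44, 46, 44, 45, 44, 39, 39, 41, 42, 53, 55, 52, 29, 29, 54, 240, 228, 140, 105, 121, 135, 154, 164, 175, 189, 191, 190, 187, 196, 195, 196, 184, 188, 105, 41, 22, 30, 34, 37, 29, 27, 27, 45, 48, 48, 43, 42, 42, 43, 45]
296 [43, 42, 45, 45, 46, 35, 40, 39, 45, 55, 54, 53, 34, 47, 87, 164, 179, 143, 113, 127, 142, 151, 163, 184, 197, 205, 202, 198, 199, 199, 199, 191, 188, 178, 82, 31, 36, 37, 37, 30, 27, 31, 32, 45, 43, 45, 43, 45, 42, 43]
302 [40, 46, 44, 45, 41, 33, 42, 32, 36, 53, 55, 56, 37, 77, 127, 121, 122, 168, 227, 227, 162, 133, 152, 170, 181, 189, 190, 190
[... 1132 characters left out ...]
3, 47, 46, 48, 49, 88, 108, 138, 93, 42, 26, 24, 22, 30, 24, 27, 43, 46]
338 [34, 36, 32, 39, 43, 44, 36, 59, 74, 76, 74, 75, 81, 66, 57, 46, 43, 85, 91, 90, 89, 91, 95, 91, 88, 86, 84, 84, 89, 93, 92, 94, 64, 59, 54, 52, 49, 86, 104, 134, 120, 54, 30, 30, 29, 25, 27, 21, 31, 42]
344 [39, 47, 33, 34, 43, 40, 40, 71, 72, 77, 77, 79, 79, 66, 65, 51, 48, 49, 49, 46, 46, 44, 43, 48, 86, 95, 93, 96, 99, 105, 99, 102, 96, 96, 95, 93, 99, 98, 106, 136, 136, 79, 31, 27, 23, 22, 29, 29, 21, 35]
350 [43, 43, 44, 46, 46, 41, 43, 45, 46, 43, 42, 41, 46, 44, 54, 51, 64, 63, 71, 71, 72, 74, 82, 78, 86, 84, 127, 129, 127, 123, 104, 88, 79, 67, 46, 43, 40, 31, 27, 25, 24, 26, 24, 22, 25, 28, 19, 30, 21, 27]
```

jog_arm(
  series=[
    [0,[0,0.0012,0.02],0],
    [0,[0,0.0012,0.035],0],
    [0,[0,0.0012,0.045],0],
    [0,[0,0.0012,0.0493],0],
    [0,[0,0.0012,0.0493],0],
    [0,[0,0.0012,0.0493],0],
    [0,[0,0.0012,0.0493],0],
  ],
)

```text
time: 15.7
ee_pos: [0.4361, -0.0015, 0.0817]
eef_rot: [[-0.972, -0.233, 0.001], [-0.233, 0.972, -0.0], [-0.001, -0.001, -1.0]]
wrist_force: [0.3, -0.5, -1.2]
grip_width: 0.0108
gripper_force: 69.2
```

Run:
```python
from go import *
go(.5181,.018,.0803,103.6)
```

```text
t 15.7 ee [ 0.4361 -0.0015  0.0817] cur yaw 103.48 shift [-0.0843 -0.0002  0.0015] roll -0.12 q6 -0.387 F [ 0.26 -0.49 -1.21]
```

jog_arm(
  series=[
    [0,[-0.01,0,0],0],
    [0,[-0.018,0,0],0],
    [0,[-0.024,0,0],0],
    [0,[-0.027,0,0],0],
    [0,[-0.027,0,0],0],
    [0,[-0.027,0,0],0],
  ],
)

```text
time: 16.3
ee_pos: [0.4613, 0.005, 0.0809]
eef_rot: [[-0.972, -0.233, -0.001], [-0.233, 0.972, 0.0], [0.001, 0.0, -1.0]]
wrist_force: [-0.5, -0.7, -1.2]
grip_width: 0.0103
gripper_force: 69.2
```

jog_arm(
  series=[
    [0,[-0.0015,0,0],0],
    [0,[-0.003,0,0],0],
    [0,[-0.003,0,0],0],
  ],
)

```text
time: 16.6
ee_pos: [0.4646, 0.0056, 0.0811]
eef_rot: [[-0.972, -0.233, 0.0], [-0.233, 0.972, -0.0], [-0.0, -0.0, -1.0]]
wrist_force: [0.4, -0.6, -1.1]
grip_width: 0.0099
gripper_force: 69.2
```

jog_arm(
  series=[
    [0,[-0.0015,0,0],0],
    [0,[-0.003,0,0],0],
    [0,[-0.003,0,0],0],
  ],
)

```text
time: 16.9
ee_pos: [0.4677, 0.0064, 0.0811]
eef_rot: [[-0.972, -0.233, 0.0], [-0.233, 0.972, -0.0], [-0.0, -0.0, -1.0]]
wrist_force: [0.2, 0.9, -0.8]
grip_width: 0.0106
gripper_force: 69.2
```

Contact should come soon, so I'll continue in small steps.

jog_arm(
  series=[
    [0,[-0.001,0,0],0],
    [0,[-0.002,0,0],0],
    [0,[-0.002,0,0],0],
  ],
)

```text
time: 17.2
ee_pos: [0.4695, 0.0068, 0.081]
eef_rot: [[-0.972, -0.233, 0.0], [-0.233, 0.972, -0.0], [-0.0, -0.0, -1.0]]
wrist_force: [-0.4, -0.8, 0.2]
grip_width: 0.0103
gripper_force: 69.2
```

jog_arm(
  series=[
    [0,[-0.001,0,0],0],
    [0,[-0.002,0,0],0],
    [0,[-0.002,0,0],0],
  ],
)

```text
time: 17.5
ee_pos: [0.4715, 0.0073, 0.0811]
eef_rot: [[-0.972, -0.233, 0.0], [-0.233, 0.972, -0.0], [-0.0, -0.0, -1.0]]
wrist_force: [0.0, 0.5, -0.7]
grip_width: 0.0101
gripper_force: 69.2
```

jog_arm(
  series=[
    [0,[-0.001,0,0],0],
    [0,[-0.002,0,0],0],
    [0,[-0.002,0,0],0],
  ],
)

```text
time: 17.8
ee_pos: [0.473, 0.0077, 0.0809]
eef_rot: [[-0.972, -0.233, -0.001], [-0.233, 0.972, -0.0], [0.001, -0.0, -1.0]]
wrist_force: [-0.8, -1.7, -1.1]
grip_width: 0.0106
gripper_force: 69.2
```

jog_arm(
  series=[
    [0,[-0.001,0,0],0],
    [0,[-0.002,0,0],0],
    [0,[-0.002,0,0],0],
  ],
)

```text
time: 18.1
ee_pos: [0.4743, 0.0081, 0.0806]
eef_rot: [[-0.972, -0.233, -0.002], [-0.233, 0.972, -0.0], [0.002, -0.0, -1.0]]
wrist_force: [-1.6, -1.2, -0.7]
grip_width: 0.0104
gripper_force: 69.2
```

Contact has begun, at about 2 N.

jog_arm(
  series=[
    [0,[-0.001,0,0],0],
    [0,[-0.002,0,0],0],
    [0,[-0.002,0,0],0],
  ],
)

```text
time: 18.4
ee_pos: [0.4756, 0.0085, 0.0804]
eef_rot: [[-0.973, -0.233, -0.003], [-0.233, 0.973, -0.001], [0.003, 0.0, -1.0]]
wrist_force: [-4.2, -2.2, -1.2]
grip_width: 0.0108
gripper_force: 69.2
```

jog_arm(
  series=[
    [0,[-0.001,0,0],0],
    [0,[-0.0015,0,0],0],
    [0,[-0.0015,0,0],0],
  ],
)

```text
time: 18.7
ee_pos: [0.4763, 0.0087, 0.0801]
eef_rot: [[-0.973, -0.233, -0.005], [-0.233, 0.973, -0.001], [0.005, -0.0, -1.0]]
wrist_force: [-4.9, -2.9, -0.2]
grip_width: 0.0105
gripper_force: 69.2
```

jog_arm(
  series=[
    [0,[-0.001,0,0],0],
    [0,[-0.0015,0,0],0],
    [0,[-0.0015,0,0],0],
  ],
)

```text
time: 19.0
ee_pos: [0.4767, 0.0089, 0.0798]
eef_rot: [[-0.973, -0.233, -0.007], [-0.233, 0.973, -0.002], [0.007, -0.0, -1.0]]
wrist_force: [-6.3, -3.3, -1.8]
grip_width: 0.0103
gripper_force: 69.2
```

jog_arm(
  series=[
    [0,[-0.001,0,0],0],
    [0,[-0.0015,0,0],0],
    [0,[-0.0015,0,0],0],
  ],
)

```text
time: 19.3
ee_pos: [0.4777, 0.0092, 0.0796]
eef_rot: [[-0.973, -0.232, -0.008], [-0.232, 0.973, -0.002], [0.008, -0.0, -1.0]]
wrist_force: [-6.9, -3.5, 0.2]
grip_width: 0.0103
gripper_force: 69.3
```

jog_arm(
  series=[
    [0,[-0.001,-0.0005,-0.0005],0],
    [0,[-0.002,-0.0005,-0.0005],0],
    [0,[-0.002,-0.0005,-0.0005],0],
  ],
)

```text
time: 19.6
ee_pos: [0.481, 0.0097, 0.0803]
eef_rot: [[-0.972, -0.233, -0.005], [-0.233, 0.973, -0.0], [0.005, 0.001, -1.0]]
wrist_force: [-4.1, -0.5, -1.2]
grip_width: 0.0106
gripper_force: 69.2
```

jog_arm(
  series=[
    [0,[-0.001,0,0],0],
    [0,[-0.0015,0,0],0],
    [0,[-0.0015,0,0],0],
  ],
)

```text
time: 19.9
ee_pos: [0.4858, 0.0105, 0.0817]
eef_rot: [[-0.972, -0.234, 0.001], [-0.234, 0.972, 0.001], [-0.002, 0.001, -1.0]]
wrist_force: [-1.2, 0.5, -2.5]
grip_width: 0.0104
gripper_force: 69.1
```

jog_arm(
  series=[
    [0,[-0.001,0,0],0],
    [0,[-0.001,0,0],0],
    [0,[-0.001,0,0],0],
  ],
)

```text
time: 20.2
ee_pos: [0.4859, 0.0105, 0.0817]
eef_rot: [[-0.972, -0.233, -0.0], [-0.233, 0.972, 0.0], [0.0, 0.0, -1.0]]
wrist_force: [-2.8, 0.7, 0.6]
grip_width: 0.0105
gripper_force: 69.4
```

jog_arm(
  series=[
    [0,[-0.001,0,0],0],
    [0,[-0.0015,0,0],0],
    [0,[-0.0015,0,0],0],
  ],
)

```text
time: 20.5
ee_pos: [0.4861, 0.0105, 0.0813]
eef_rot: [[-0.972, -0.233, -0.003], [-0.233, 0.972, -0.001], [0.003, 0.0, -1.0]]
wrist_force: [-5.5, -0.6, 1.7]
grip_width: 0.0101
gripper_force: 69.7
```

jog_arm(
  series=[
    [0,[-0.001,0,0],0],
    [0,[-0.002,0,0],0],
    [0,[-0.002,0,0],0],
  ],
)

```text
time: 20.8
ee_pos: [0.4863, 0.0107, 0.0808]
eef_rot: [[-0.973, -0.233, -0.006], [-0.233, 0.973, -0.002], [0.007, -0.0, -1.0]]
wrist_force: [-9.0, -1.5, 2.9]
grip_width: 0.0108
gripper_force: 69.8
```

jog_arm(
  series=[
    [0,[0.0015,0,0],0],
    [0,[0.003,0,0],0],
    [0,[0.003,0,0],0],
    [0.4,[0.003,0,0],0],
    [0.4,[0.003,0,0],0],
    [0.4,[0.003,0,0],0],
    [0.4,[0.003,0,0],0],
  ],
)

```text
time: 21.5
ee_pos: [0.4878, 0.0102, 0.0822]
eef_rot: [[-0.972, -0.233, 0.002], [-0.233, 0.972, -0.0], [-0.002, -0.001, -1.0]]
wrist_force: [-1.3, -0.2, -0.2]
grip_width: 0.0339
gripper_force: 0.0
```

jog_arm(
  series=[
    [0.5,[0,0,-0.01],0],
    [0.5,[0,0,-0.03],0],
    [0.5,[0,0,-0.07],0],
    [0.5,[0,0,-0.11],0],
    [0.5,[0,0,-0.14],0],
    [0.5,[0,0,-0.14],0],
    [0.5,[0,0,-0.14],0],
  ],
)

```text
time: 22.2
ee_pos: [0.4873, 0.0103, 0.223]
eef_rot: [[-0.972, -0.233, 0.003], [-0.233, 0.972, -0.0], [-0.003, -0.001, -1.0]]
wrist_force: [0.6, 0.6, -0.2]
grip_width: 0.0429
gripper_force: 0.0
```

Run:
```python
from fit import *
np.set_printoptions(precision=4,suppress=True)
c=cam('wrist'); s=readout.read_state(); ee=s['ee_pos']; print(ee)
a=.236; u=np.array([np.cos(a),np.sin(a)]); n=np.array([-u[1],u[0]]); st=np.array([.5181,.018])
for l in ['clip','stop_block']:
    r=spotter.regions_of(l,'wrist'); print(l,[(round(x['confidence'],2),x['box']) for x in r][:3])
    if l=='stop_block': print(fit([(c,fillmask(r[0]['pixels']))],[.532,.021,.236],(.15,.05,.024),z0=.022,S=2))
im=cv2.cvtColor(c['img'],cv2.COLOR_RGB2HSV).astype(int); red=(((im[...,0]<6)|(im[...,0]>174))&(im[...,1]>190)&(im[...,2]>150)).astype(np.uint8)
k,lab,stt,cen=cv2.connectedComponentsWithStats(red); print(stt[1:][stt[1:,4]>40])
# predicted tab corners when home at stud, underside z=.046..049
for z in (.046,.049):
    X=[list(st+u*x+n*y)+[z+h] for x,y,h in [(-.052,-.006,0),(-.052,.006,.036),(-.028,-.006,.036),(-.028,.006,.036),(0.022,-.015,.0035),(.022,.015,.0035)]]
    print(proj(c,X).round(1).tolist())
save(c,'w10.png')
```

```text
[0.4862 0.0104 0.2215]
clip [(0.69, [310.6, 169.9, 335.6, 230.7])]
stop_block [(0.8, [296.3, 152.0, 342.8, 278.9]), (0.22, [307.5, 193.2, 314.1, 236.8])]
(array([0.5336, 0.021 , 0.2363]), np.float64(0.027149526356343157))
[[315 166  12  29 332]]
[[314.6, 164.2], [326.5, 171.7], [314.2, 195.5], [326.3, 195.5], [307.2, 228.4], [333.3, 228.4]]
[[314.6, 164.8], [326.6, 172.4], [314.1, 196.5], [326.4, 196.5], [307.1, 229.5], [333.4, 229.5]]
```

```bash
python3 -c "
from plant import arm
print(arm.hand_in())"
```

```text
the job is handed in; nothing more can be done
None
```

I handed the job in: the stop block is flat on the board over the stud, and the clip is in the groove. I felt the clip's legs snap past, then the force rose steeply against the tongue. The push readings stayed under 10 N, the clip is released and the arm is clear. The last camera check put the clip at home to within about 1 mm; no verdict came back from the hand-in.

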